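Slide the link blank along the jig's rail into the drill nest

ROBOT

A 7-joint arm with a two-finger parallel gripper is mounted at the origin on the work surface. World frame = base frame: x ahead of the robot, y to its left, z up, the work surface at z = 0. Lengths are in m, angles in rad, forces in N, time in s.
With the tool pointing down it reaches from about 0.4 to 0.875 m from the base axis. Payload 6.5 kg.
Tool frame: the origin (TCP) lies between the finger pads; the fingertips stand 25 mm ahead of it and the grasp point (between the pads) lies 6 mm ahead of it (arm.finger_overhang is the distance from the TCP to the fingertips, in m); z points along the fingers, y is the line along which they close (so a half turn about z gives the same grasp; the last joint's range is limited). The gripper opens to 88 mm and grips with 3 to 60 N. Pads are 18 mm wide; open, the fingers measure 123 mm over their backs; the gripper's body (75 mm by 187 mm) begins 45 mm behind the grasp point.
Start: joints at [-1.309, 0.536, -0.004, 1.538, 0.003, 1.067, -0.071], TCP at [0.209, 0.615, 0.264] pointing down, gripper open.
Joint ranges: [-2.7, 2.7], [-0.37, 2.16], [-1.27, 1.26], [0.24, 2.4], [-1.31, 4.45], [0.19, 1.91], [-2.76, 2.76]. Speed limits (rad/s): [2.39, 2.39, 3.14, 3.14, 3.14, 3.14, 3.14].

INTERFACE

Orientations are given as a unit quaternion [w, x, y, z].
In Python, from station import readout, cams, arm gives the robot as it stands.
- The arm moves only by the tool send_rows, never from a script. Its argument "plan" is a list of rows, each a list of 7 numbers: the turn, a rotation vector about the world's x, y, z in degrees, then the shift along the world's x, y, z in mm, then the closure, from 0 (fully open) to 1 (shut). A call has exactly 8 rows; each row shifts and turns the commanded pose from where the row before left it; what a row does not reach is not made up. A row lasts 1/10 s, in which the tool goes at most 50 mm and 8.59 degrees, less where a joint would pass 70% of its speed; a pose out of reach is approached as far as the arm can. A call with a gripper value outside its range is refused whole. The fingers move at their own pace and stop on an object; "newtons" is the grip in N (left out, the last holds). Time passes only in rows, so rows that do not move let the fingers close, or fill a call up. It gives the time, the measured TCP pose, the force, the opening and the grip force at its end, in the units of the state.
- readout.read_state(): the state, without advancing time (a new reading comes with each control period).
- cams.capture(name): name is "side" or "top"; returns the picture (480x640x3 uint8, blue, green, red); there is no depth.
- cams.camera_info(name): a dict with "camera_matrix" (3x3 intrinsics, pixels), "world_to_cam" (4x4, takes a point from world to camera coordinates). Camera axes: x right, y down, z forward; pixel columns grow to the right and rows downward; lengths in m; the calibration is good to about 2 mm. A picture is of the moment at which its call begins. camera_info takes no time and is no camera call.
- arm.close_job(): hands the job in; it is judged then, once.
The state is a dict: "t": time; "joints": joint angles; "joint_vel": joint speeds; "joint_efforts": joint torques, N m; "position": TCP position; "eef_rot": TCP orientation; "ft_force": force on the tool from outside, world axes, zero at the start; "moment": the same for the moment, N m; "width": finger opening in m; "gripper_force": force on a finger pad.
Only numpy, scipy, OpenCV 4.12 (cv2) and the standard library are available. Lean on these libraries where they do the work, as an engineer would, in place of code of your own. Each camera call takes 0.05 s, during which the arm holds its last target. There are 200 camera calls.

TASK

Load the drill jig: with your fingertips push the loose steel link blank straight across the plate until its long side lies flat against the back rail, while it is still more than its own length short of the end stop, then drag or push it along the rail, keeping it against the rail, until its square end is fully home against the end stop under the drill bushing. Leave it there, flat to the rail and hard up to the stop, and take your hand away. Only slide it, never lift or pick it up, and do not disturb the flipper bat, coil bracket, bulb cover or plunger tip lying about.

Things in the scene. Friction and masses are not known exactly. Their poses are not given: they have to be found in the camera images.
- jig: Fixed drill jig: blackened steel plate 150 mm (jig x) by 280 mm (jig y), 14 mm thick; origin at the centre of its underside, z up. Its oiled top, 14 mm above the origin, is slippery: friction of all the jig's faces about 0.25, of fingertips on the blank 0.6 or more. Rail, end stop and front guide on it form the nest, 25 mm wide, open to jig -y. Bolt heads 5 mm high at the four corners.
- rail_mid (a point): On the top front edge of the bright back rail, at the middle of its length: (35, -11, 22) mm in the jig's frame, axes as the jig's. The rail is a strip 8 mm high and 16 mm wide along jig y, from y = -122 to +100 mm; its working face, at x = +35 mm, looks to jig -x.
- nest_corner (a point): The inner corner where the faces of rail and end stop meet, level with the plate's top: (35, 100, 14) mm in the jig's frame, axes as the jig's. The end stop is a block across the rail's +y end, 20 mm high, from x = -25 to +51 mm, 22 mm thick; its working face, at y = +100 mm, looks to jig -y.
- bush (a point): Centre of the drill bush's top, (24, 86, 49) mm in the jig's frame, axes as the jig's. The bush sits in a dark bushing plate on the end stop, 8 mm thick, its underside 20 mm above the jig plate's top; it overhangs the nest from the stop back to y = +74 mm, over x = +1 to +51 mm.
- guide_mouth (a point): Where the front guide's face begins: (10, 52, 14) mm in the jig's frame, axes as the jig's. The guide is a strip 8 mm high and 14 mm wide, its face parallel to the rail, 25 mm from it, from here to the end stop; before it a bevelled lead-in reaches back to y = +39 mm, its mouth 34 mm wide.
- blank: Loose steel link blank lying on the jig's plate, about 0.12 kg: bar 70 mm long (its y), 22 mm wide (x), 10 mm thick (2 mm higher than the rail). Origin at the centre of its underside. The +y end is square, the -y end rounded (radius 11 mm) with a dark pivot hole. Starts off the rail, square end roughly to the nest, turned up to 20 degrees. When home its origin is at (24, 65, 14) mm in the jig's frame, axes alike.
- blank_lead (a point): Middle of the blank's square end face, half-way up: 35 mm along the blank's +y, 5 mm above its underside; axes as the blank's.
- blank_tail (a point): Centre of the blank's rounded end (in the pivot hole), half-way up: 24 mm along the blank's -y, 5 mm above its underside; axes as the blank's.
- bat: Black plastic flipper bat lying on the bench with its shaft up, to be left alone: 79 mm long along its x, 25 mm wide, 14 mm thick, shaft to 28 mm; origin under the shaft.
- coil_bracket: Loose brass L-shaped coil bracket on the bench, to be left alone: foot 44 x 38 mm, upright 41 mm high; origin under the foot's centre.
- bulb_cover: Loose green glass bulb cover standing on the bench, to be left alone: 30 mm across, 31 mm high; origin at the centre of its underside.
- plunger_tip: Loose tin plunger tip standing on the jig's plate near the corner at jig (-52, 95) mm, to be left alone: 20 mm across, 26 mm high; origin at the centre of its underside.
Things that resemble listed ones, but are neither listed nor needed, are in the scene too. Of the things like the blank, leave any that is red; of the rest the larger one is meant.

How it is judged:
By the outcome, as a careful person would: the job done as asked, in the order asked, and still so for the second after the job is handed in, with the robot touching nothing.
It also fails if it takes over 48 s, if anything falls off the work surface, if the arm or the gripper's body presses on something with over 40 N, if the wrist force passes 120 N, or if a joint passes its speed limit or range.

## Working session

There is one attempt and no reset: what is moved stays moved. The work goes in short steps, Python scripts to look and compute and a tool call to move; the robot and the scene stay as the last step left them, time stands still between calls to the robot, and variables do not carry over. Pictures are saved under pics/ and viewed, at most 10 in all, crops included, and the job is handed in when it is done.

Besides the shell and the picture viewer there is one more tool, called after ">>>" as a command line: name --pt "numbers of a row" for each row, then --argument value for the rest. send_rows: Moves the arm, as the interface text tells. Its arguments: {"type":"object","properties":{"plan":{"type":"array"},"newtons":{"type":"number"}},"required":["plan"]}

```bash
mkdir -p pics; python3 - <<'E'
from station import readout,cams,arm
import cv2,numpy as np
np.set_printoptions(precision=4,suppress=True)
for n in("top","side"):
    cv2.imwrite(f"pics/{n}0.png",cams.capture(n)); i=cams.camera_info(n); print(n,np.array(i["camera_matrix"]),np.array(i["world_to_cam"]))
s=readout.read_state(); print(s["t"],s["position"],s["eef_rot"],s["width"],s["ft_force"],arm.finger_overhang)
E
```

```text
top [[577.2187   0.     318.9023]
 [  0.     577.2187 238.5505]
 [  0.       0.       1.    ]] [[-0.0232 -0.9997 -0.0033  0.0182]
 [-0.9806  0.0234 -0.1948  0.5628]
 [ 0.1948 -0.0013 -0.9808  1.0355]
 [ 0.      0.      0.      1.    ]]
side [[531.8007   0.     310.9664]
 [  0.     531.8007 233.5172]
 [  0.       0.       1.    ]] [[-0.9792 -0.203  -0.0032  0.5524]
 [-0.1477  0.7232 -0.6746  0.1173]
 [ 0.1392 -0.6601 -0.7382  1.0653]
 [ 0.      0.      0.      1.    ]]
0.1 [0.2091 0.6149 0.2629] [-0.0001  0.1631  0.9866 -0.0008] 0.08827553051172365 [-0.1753 -0.5283  0.1798] 0.025
```

View pics/top0.png

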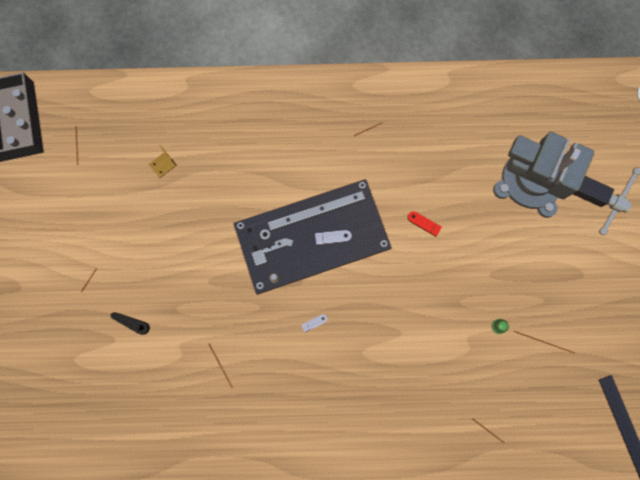

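View pics/side0.png

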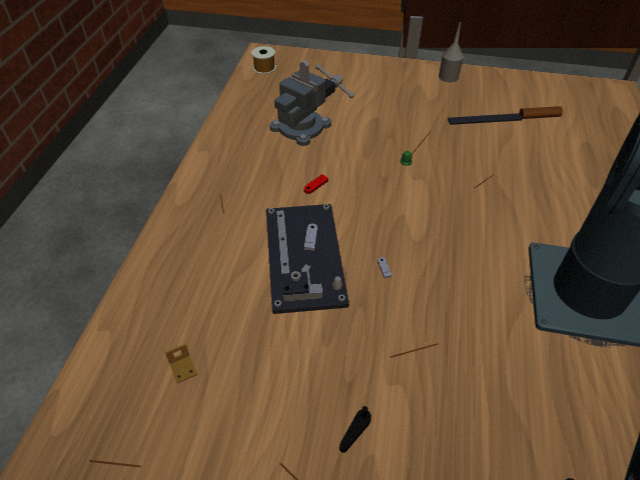

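The top view shows the jig around (312,237). Its rail is on the upper side, and the bush (265,234) and end stop are at the left. There are three things like the blank: grey on the plate (333,237), red (425,223) and a smaller grey one on the bench (315,323). The grey one on the plate fits, since it isn't red, it's the larger, and it lies on the plate. I'll confirm with an enlarged crop.

```bash
python3 - <<'E'
import cv2
a=cv2.imread("pics/top0.png")[170:340,225:450]; cv2.imwrite("pics/ctop.png",cv2.resize(a,None,fx=3.5,fy=3.5,interpolation=cv2.INTER_CUBIC))
a=cv2.imread("pics/side0.png")[195:320,255:405]; cv2.imwrite("pics/cside.png",cv2.resize(a,None,fx=4.5,fy=4.5,interpolation=cv2.INTER_CUBIC))
E
```

```text
(no output)
```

View pics/ctop.png

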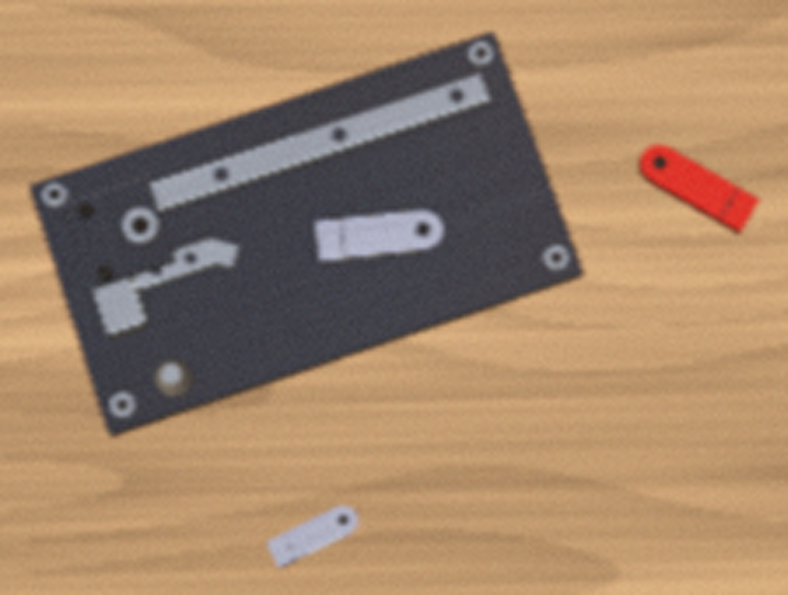

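View pics/cside.png

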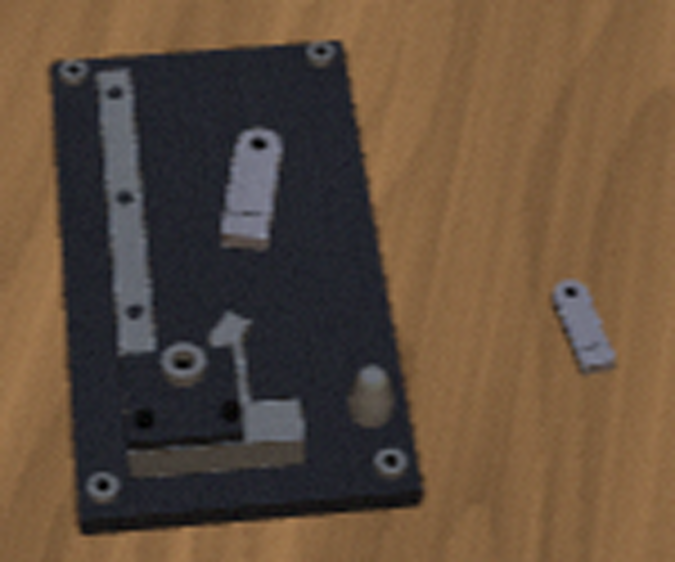

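The crops confirm it: the grey blank on the plate has its square end at crop (318,241) and its hole at (423,229), and it is clearly larger than the one on the bench. Next I'll fit the jig and blank poses.

```bash
cat > h.py <<'E'
import numpy as np,cv2
from station import readout,cams,arm
from scipy.optimize import least_squares
np.set_printoptions(precision=2,suppress=True)
def proj(n,P):
    i=cams.camera_info(n);W=np.array(i["world_to_cam"]);K=np.array(i["camera_matrix"])
    c=(np.atleast_2d(P)/1000)@W[:3,:3].T+W[:3,3]; q=c@K.T; return q[:,:2]/q[:,2:]
def world(p,L):  # p=x,y,z(mm),yaw(rad)
    c,s=np.cos(p[3]),np.sin(p[3]); L=np.atleast_2d(L)
    return np.c_[p[0]+c*L[:,0]-s*L[:,1],p[1]+s*L[:,0]+c*L[:,1],p[2]+L[:,2]]
def tojig(p,X):
    c,s=np.cos(p[3]),np.sin(p[3]);d=np.array(X)[:2]-p[:2]; return np.array([c*d[0]+s*d[1],-s*d[0]+c*d[1]])
def fit(obs,z,x0):
    f=lambda q:np.concatenate([(proj(n,world([q[0],q[1],z,q[2]],[o[0] for o in l]))-np.array([o[1] for o in l])).ravel() for n,l in obs.items() if l])
    r=least_squares(f,x0,loss="soft_l1",x_scale=[10,10,.1]); return np.array([r.x[0],r.x[1],z,r.x[2]]),r.fun.reshape(-1,2)
def uv(u,v,f,ou,ov): return ((u+.5)/f-.5+ou,(v+.5)/f-.5+ov)
E
python3 - <<'E'
from h import *
T=lambda u,v:uv(u,v,3.5,225,170); S=lambda u,v:uv(u,v,4.5,255,195)
j,r=fit({"top":[((75,140,14),T(30,185)),((75,-140,14),T(492,33)),((-75,-140,14),T(583,273)),((-75,140,14),T(110,435)),
 ((35,-122,22),T(490,100)),((51,-122,22),T(482,75)),((24,86,49),T(140,225)),((-25,122,34),T(107,333)),((-25,100,34),T(146,322))],
 "side":[((75,-140,14),S(52,62)),((-75,-140,14),S(342,42)),((51,-122,22),S(97,72)),((35,-122,22),S(131,68)),((24,86,49),S(183,362)),((-25,100,34),S(302,402)),((-25,122,34),S(303,440))]},0,[600,0,.3])
print(j,np.degrees(j[3]));print(r.T)
b,r=fit({"top":[((0,-24,10),T(423,229)),((11,35,10),T(316,221)),((-11,35,10),T(320,261)),((0,-35,10),T(443,229))],
 "side":[((0,-24,10),S(258,143)),((11,35,10),S(222,234)),((-11,35,10),S(268,239))]},14,[600,0,.0])
print(b,np.degrees(b[3]),"in jig",tojig(j,b[:2]),np.degrees(b[3]-j[3]));print(r.T)
np.save("j.npy",j)
from scipy.spatial.transform import Rotation as R
q=readout.read_state()["eef_rot"]; print(R.from_quat([*q[1:],q[0]]).as_matrix())
for L in [(0,-140,14),(0,0,14),(24,65,14)]: print(world(j,L), np.hypot(*world(j,L)[0,:2]))
E
```

```text
[577.14  19.53   0.     0.3 ] 17.329569237898298
[[-1.1   0.57  0.27 -1.21 -0.36 -0.77 -0.35 -0.38 -0.54 -1.31 -0.39 -0.55
  -0.99 -0.87 -1.63 -0.6 ]
 [ 0.31  0.02  1.26  0.83  0.92  0.66  0.69  1.13  0.62 -1.44 -1.65 -1.34
  -0.96 -1.54 -2.06 -1.44]]
[571.03 -22.66  14.     0.1 ] 5.648377701630139 in jig [-18.4  -38.45] -11.681191536268157
[[-0.2  -0.4  -0.18 -0.32 -0.83 -0.98 -0.8 ]
 [ 0.79  1.21  0.8   0.11 -0.81 -1.12 -1.42]]
[[-0.95  0.32 -0.  ]
 [ 0.32  0.95 -0.  ]
 [-0.   -0.   -1.  ]]
[[ 618.84 -114.12   14.  ]] 629.2765933718115
[[577.14  19.53  14.  ]] 577.4713173288465
[[580.69  88.73  14.  ]] 587.4294280348511
```

The fit is consistent to about 1 px (2 mm). In the jig frame the blank is at (-18, -38) mm, turned -11.7°. The plan is to shut the fingers, align tool y with jig y, and come down in front of the blank. From there I push it to the rail, drag it along under light top pressure, and seat it by pushing the tail.

>>> send_rows --pt "0 0 4.5 20.75 -40.5 0 1" --pt "0 0 4.5 20.75 -40.5 0 1" --pt "0 0 4.5 20.75 -40.5 0 1" --pt "0 0 4.5 20.75 -40.5 0 1" --pt "0 0 4.5 20.75 -40.5 0 1" --pt "0 0 4.5 20.75 -40.5 0 1" --pt "0 0 4.5 20.75 -40.5 0 1" --pt "0 0 4.5 20.75 -40.5 0 1" --newtons 20

```text
t: 0.9
position: [0.3757, 0.2895, 0.2636]
eef_rot: [-0.0, -0.151, 0.988, -0.0]
ft_force: [-0.5, -0.1, -1.0]
width: 0.0267
gripper_force: 0.0
```

>>> send_rows --pt "0 0 0 20.75 -40.5 0 1" --pt "0 0 0 20.75 -40.5 0 1" --pt "0 0 0 20.75 -40.5 -20 1" --pt "0 0 0 20.75 -40.5 -20 1" --pt "0 0 0 20.75 -40.5 -20 1" --pt "0 0 0 20.75 -40.5 -20 1" --pt "0 0 0 20.75 -40.5 -20 1" --pt "0 0 0 20.75 -40.5 -20 1"

```text
t: 1.7
position: [0.5417, -0.0343, 0.1427]
eef_rot: [-0.0, -0.15, 0.989, 0.0]
ft_force: [0.2, 0.9, -0.5]
width: 0.0002
gripper_force: 0.0
```

```bash
cat >> h.py <<'E'
from scipy.spatial.transform import Rotation as R
j=np.load("j.npy")
def st():
    s=readout.read_state();q=s["eef_rot"];M=R.from_quat([*q[1:],q[0]]).as_matrix();p=np.array(s["position"])*1000
    c,sn=np.cos(j[3]),np.sin(j[3]);F=s["ft_force"]
    print("t",round(s["t"],2),"pos",p,"jig",tojig(j,p),"tool-y in jig",np.degrees(np.arctan2(M[1,1],M[0,1])-j[3]),"tilt",M[:2,2],"w",s["width"],"Fjig",np.array([c*F[0]+sn*F[1],-sn*F[0]+c*F[1],F[2]])); return p
def shift(p,x,y,z):  # world shift to put TCP at jig x,y, fingertip height z
    return world([*j[:2],0,j[3]],(x,y,z+25))[0]-p
E
python3 - <<'E'
from h import *
p=st(); print(shift(p,-50,-40,17))
cv2.imwrite("pics/t1.png",cv2.resize(cams.capture("top")[150:320,215:440],None,fx=3.5,fy=3.5,interpolation=cv2.INTER_CUBIC))
E
```

```text
t 1.7 pos [541.7  -34.27 142.7 ] jig [-49.86 -40.8 ] tool-y in jig 89.90665052415788 tilt [-0.  0.] w 0.00022052852055230742 Fjig [ 0.46  0.83 -0.55]
[  -0.37    0.72 -100.7 ]
```

View pics/t1.png

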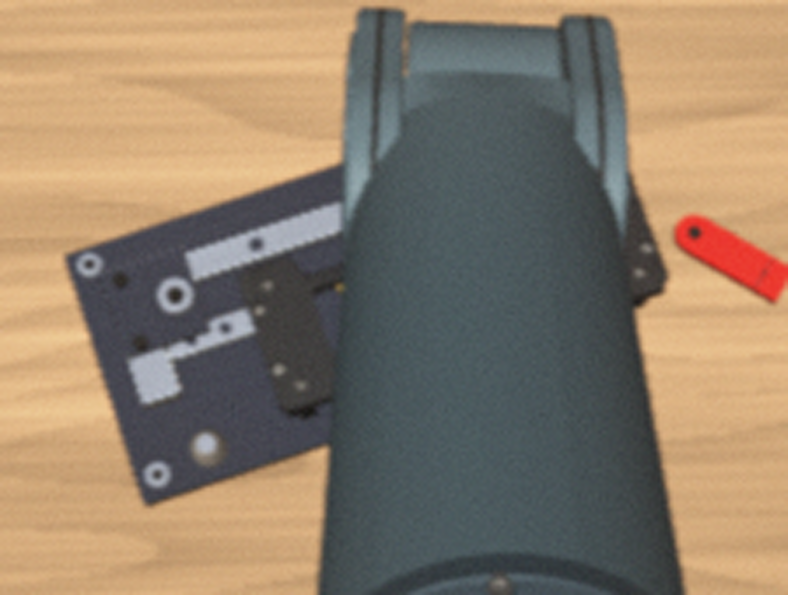

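The arm hides the blank from the top camera, but the tool is aligned with the jig. I'm lowering it now and will use the side camera.

>>> send_rows --pt "0 0 0 0 0 -20 1" --pt "0 0 0 0 0 -20 1" --pt "0 0 0 0 0 -20 1" --pt "0 0 0 0 0 -15 1" --pt "0 0 0 0 0 -10 1" --pt "0 0 0 0 0 -8 1" --pt "0 0 0 0 0 -5 1" --pt "0 0 0 0 0 -2.5 1"

```text
t: 2.55
position: [0.5414, -0.0326, 0.0431]
eef_rot: [0.0, -0.15, 0.989, -0.0]
ft_force: [-0.1, -1.0, -0.7]
width: 0.0007
gripper_force: 0.0
```

```bash
python3 - <<'E'
from h import *
p=st(); print(shift(p,-50,-40,17))
cv2.imwrite("pics/s1.png",cv2.resize(cams.capture("side")[185:320,245:405],None,fx=4.5,fy=4.5,interpolation=cv2.INTER_CUBIC))
E
```

```text
t 2.55 pos [541.4  -32.57  43.12] jig [-49.64 -39.09] tool-y in jig 89.89408273091752 tilt [0. 0.] w 0.0007498562063500282 Fjig [-0.38 -0.91 -0.75]
[-0.07 -0.98 -1.12]
```

View pics/s1.png

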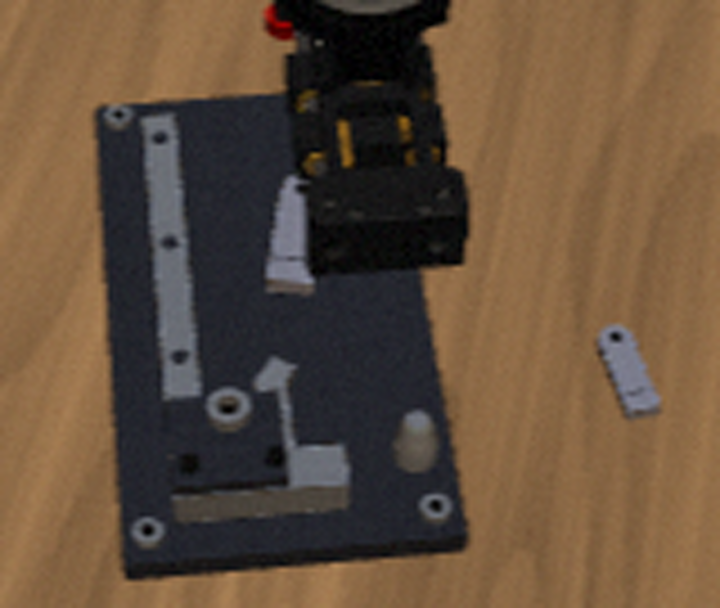

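The blank hasn't moved, with its square end at crop (290,290), and the fingers are down in front of it. I'll push along jig +x, which is (0.955, 0.298) in world axes.

>>> send_rows --pt "0 0 0 4.77 1.49 -1 1" --pt "0 0 0 4.77 1.49 0 1" --pt "0 0 0 4.77 1.49 0 1" --pt "0 0 0 4.77 1.49 0 1" --pt "0 0 0 4.77 1.49 0 1" --pt "0 0 0 4.77 1.49 0 1" --pt "0 0 0 4.77 1.49 0 1" --pt "0 0 0 4.77 1.49 0 1"

```text
t: 3.4
position: [0.5798, -0.0206, 0.0422]
eef_rot: [-0.0, -0.15, 0.989, 0.0]
ft_force: [-0.4, 0.3, 0.5]
width: 0.0003
gripper_force: 0.4
```

>>> send_rows --pt "0 0 0 1.9 0.6 0 1" --pt "0 0 0 1.9 0.6 0 1" --pt "0 0 0 1.9 0.6 0 1" --pt "0 0 0 1.9 0.6 0 1" --pt "0 0 0 1.43 0.45 0 1" --pt "0 0 0 0.95 0.3 0 1" --pt "0 0 0 0.95 0.3 0 1" --pt "0 0 0 0 0 0 1"

```text
t: 4.2
position: [0.5905, -0.0172, 0.0422]
eef_rot: [0.0, -0.15, 0.989, 0.0]
ft_force: [-0.2, -0.3, -0.0]
width: 0.0007
gripper_force: 0.0
```

```bash
python3 - <<'E'
from h import *
p=st()
cv2.imwrite("pics/s2.png",cv2.resize(cams.capture("side")[185:320,245:405],None,fx=4.5,fy=4.5,interpolation=cv2.INTER_CUBIC))
E
```

```text
t 4.2 pos [590.54 -17.15  42.23] jig [  1.87 -39.01] tool-y in jig 89.89529240459936 tilt [0. 0.] w 0.0007070617591007433 Fjig [-0.27 -0.28 -0.04]
```

>>> send_rows --pt "0 0 0 0.48 0.15 0 1" --pt "0 0 0 0.48 0.15 0 1" --pt "0 0 0 0.48 0.15 0 1" --pt "0 0 0 0.48 0.15 0 1" --pt "0 0 0 0.48 0.15 0 1" --pt "0 0 0 0.48 0.15 0 1" --pt "0 0 0 0 0 0 1" --pt "0 0 0 0 0 0 1"

```text
t: 5.05
position: [0.5914, -0.017, 0.0419]
eef_rot: [-0.002, -0.149, 0.989, -0.0]
ft_force: [-5.5, -2.3, 6.5]
width: 0.0008
gripper_force: 3.4
```

```bash
python3 - <<'E'
from h import *
p=st()
cv2.imwrite("pics/s3.png",cv2.resize(cams.capture("side")[185:320,245:405],None,fx=4.5,fy=4.5,interpolation=cv2.INTER_CUBIC))
E
```

```text
t 5.05 pos [591.38 -17.02  41.92] jig [  2.7  -39.13] tool-y in jig 89.86348180878441 tilt [-0. -0.] w 0.0008487104901908759 Fjig [-5.95 -0.53  6.52]
```

View pics/s3.png

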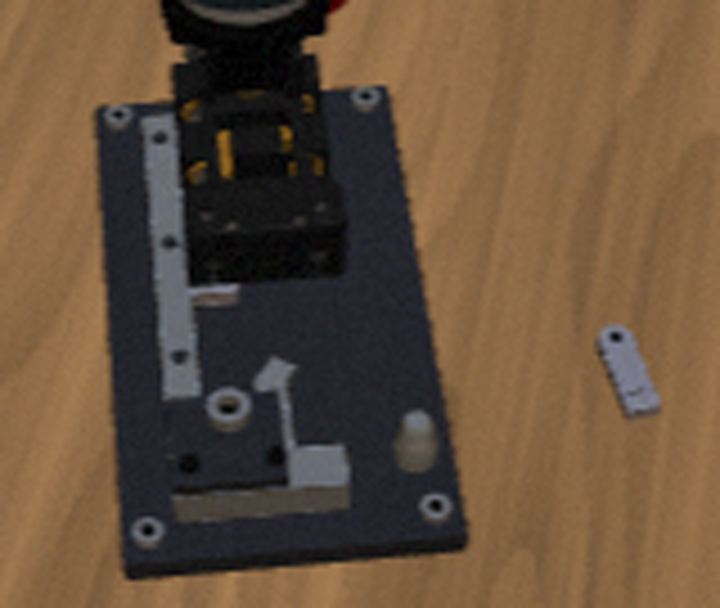

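The blank is against the rail, with its square end at crop (190–240, 290), and the push force is about 6 N. I'll press a little more, back off and lift.

>>> send_rows --pt "0 0 0 0.48 0.15 0 1" --pt "0 0 0 0.48 0.15 0 1" --pt "0 0 0 0 0 0 1" --pt "0 0 0 -2.86 -0.9 0 1" --pt "0 0 0 -4.77 -1.49 0 1" --pt "0 0 0 -4.77 -1.49 0 1" --pt "0 0 0 0 0 15 1" --pt "0 0 0 0 0 5 1"

```text
t: 5.9
position: [0.5829, -0.0199, 0.064]
eef_rot: [0.001, -0.15, 0.989, -0.0]
ft_force: [0.4, 0.2, -0.4]
width: 0.0005
gripper_force: 0.0
```

```bash
python3 - <<'E'
from h import *
p=st()
for y in(-12,-8,-4,0): 
  q=proj("side",world([*j[:2],0,j[3]],[(34,y,24),(12,y,24)]))+[1,1.4]; print(y,((q-[245,185]+.5)*4.5-.5).ravel())
print(shift(p,22.7,-53,27))
im=cv2.resize(cams.capture("side")[200:270,265:355],None,fx=8,fy=8,interpolation=cv2.INTER_CUBIC);cv2.imwrite("pics/s4.png",im)
E
```

```text
t 5.9 pos [582.87 -19.93  64.02] jig [ -6.28 -39.37] tool-y in jig 89.88233260979445 tilt [0. 0.] w 0.0004592544209997231 Fjig [ 0.39  0.06 -0.4 ]
-12 [192.6  276.9  239.42 273.35]
-8 [193.17 283.31 240.1  279.74]
-4 [193.75 289.75 240.79 286.16]
0 [194.33 296.22 241.48 292.62]
[ 31.73  -4.37 -12.02]
```

View pics/s4.png

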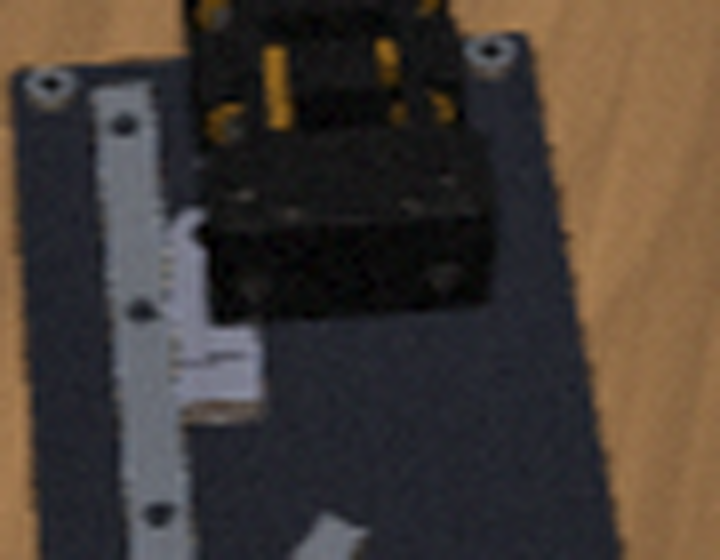

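The blank lies flat to the rail, with its square end at crop (180–262, 403), which is jig y ≈ 0 and about 100 mm short of the stop. Next I go above it and lower gently onto its top.

>>> send_rows --pt "0 0 0 7.7 -0.4 0 1" --pt "0 0 0 7.7 -0.4 0 1" --pt "0 0 0 7.7 -0.4 0 1" --pt "0 0 0 7.7 -0.3 0 1" --pt "0 0 0 0 0 -7 1" --pt "0 0 0 0 0 -5 1" --pt "0 0 0 0 0 -1 1" --pt "0 0 0 0 0 0 1"

```text
t: 6.75
position: [0.6124, -0.0214, 0.0495]
eef_rot: [-0.0, -0.15, 0.989, 0.0]
ft_force: [-1.6, 0.3, 8.4]
width: 0.0005
gripper_force: 4.2
```

>>> send_rows --pt "0 0 0 0 0 -0.7 1" --pt "0 0 0 0 0 -0.7 1" --pt "0 0 0 0 0 -0.7 1" --pt "0 0 0 0 0 -0.5 1" --pt "0 0 0 0 0 -0.5 1" --pt "0 0 0 0 0 0 1" --pt "0 0 0 0 0 0 1" --pt "0 0 0 0 0 0 1"

```text
t: 7.55
position: [0.6125, -0.0214, 0.0494]
eef_rot: [-0.0, -0.15, 0.989, 0.0]
ft_force: [-11.6, 0.7, 36.8]
width: 0.0005
gripper_force: 18.3
```

```bash
python3 - <<'E'
from h import *
st()
E
```

```text
t 7.55 pos [612.53 -21.44  49.36] jig [ 21.58 -49.65] tool-y in jig 89.87316573480129 tilt [-0.  0.] w 0.0005299040825068808 Fjig [-10.88   4.1   36.83]
```

I have about 37 N down, with a sideways bias into the rail. I'll ease the pressure to about 25 N and drag along jig +y, which is (-0.298, 0.955).

>>> send_rows --pt "0 0 0 0 0 1.3 1" --pt "0 0 0 -0.6 1.9 0 1" --pt "0 0 0 -0.9 2.87 0 1" --pt "0 0 0 -0.9 2.87 0 1" --pt "0 0 0 -0.9 2.87 0 1" --pt "0 0 0 -0.9 2.87 0 1" --pt "0 0 0 -0.9 2.87 0 1" --pt "0 0 0 -0.9 2.87 0 1"

```text
t: 8.35
position: [0.6081, -0.0079, 0.0494]
eef_rot: [0.001, -0.148, 0.989, -0.003]
ft_force: [-2.2, -11.4, 17.8]
width: 0.0004
gripper_force: 9.2
```

```bash
python3 - <<'E'
from h import *
st()
im=cv2.resize(cams.capture("side")[200:300,255:355],None,fx=6,fy=6,interpolation=cv2.INTER_CUBIC);cv2.imwrite("pics/s5.png",im)
E
```

```text
t 8.35 pos [608.11  -7.87  49.43] jig [ 21.4  -35.38] tool-y in jig 89.67874876412877 tilt [ 0.   -0.01] w 0.0003523132067948463 Fjig [ -5.46 -10.21  17.81]
```

View pics/s5.png

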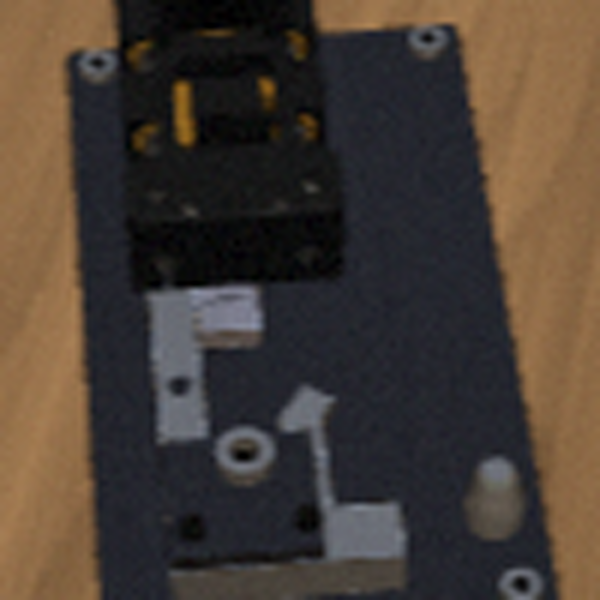

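The blank followed the fingers by about 14 mm (square end at crop (232,333)) and is still flat to the rail. I'll keep dragging with slightly more pressure.

>>> send_rows --pt "0 0 0 -0.9 2.87 -0.4 1" --pt "0 0 0 -0.9 2.87 0 1" --pt "0 0 0 -0.9 2.87 0 1" --pt "0 0 0 -0.9 2.87 0 1" --pt "0 0 0 -0.9 2.87 0 1" --pt "0 0 0 -0.9 2.87 0 1" --pt "0 0 0 -0.9 2.87 0 1" --pt "0 0 0 -0.9 2.87 0 1"

```text
t: 9.2
position: [0.6012, 0.014, 0.0494]
eef_rot: [0.001, -0.147, 0.989, -0.004]
ft_force: [-2.0, -13.3, 22.7]
width: 0.0006
gripper_force: 11.2
```

```bash
python3 - <<'E'
from h import *
st()
im=cv2.resize(cams.capture("side")[200:300,255:355],None,fx=6,fy=6,interpolation=cv2.INTER_CUBIC);cv2.imwrite("pics/s6.png",im)
g=cv2.cvtColor(im,cv2.COLOR_BGR2GRAY); print(g[280:480:6,230])
for y in(20,30,40,50,60,70):
  q=proj("side",world([*j[:2],0,j[3]],[(22.7,y,24)]))+[1,1.4]; print(y,((q-[255,200]+.5)*6-.5).ravel())
E
```

```text
t 9.2 pos [601.19  14.05  49.41] jig [ 21.32 -12.39] tool-y in jig 89.63089681074685 tilt [ 0.   -0.01] w 0.0005789108931866483 Fjig [ -5.9  -12.14  22.7 ]
[ 11  11  10   8  14  10   8   8   8  12  56 106  68 136 128 128 123 108
  79  71  50  38  36  35  37  69 115  95  73  75 100 106  73  61]
20 [235.89 346.36]
30 [238.08 368.62]
40 [240.3  391.15]
50 [242.54 413.96]
60 [244.82 437.05]
70 [247.12 460.44]
```

The square end is at crop v≈382, which is jig y≈36, so it is following without slip. Carrying on.

>>> send_rows --pt "0 0 0 -0.9 2.87 0 1" --pt "0 0 0 -0.9 2.87 0 1" --pt "0 0 0 -0.9 2.87 0 1" --pt "0 0 0 -0.9 2.87 0 1" --pt "0 0 0 -0.9 2.87 0 1" --pt "0 0 0 -0.9 2.87 0 1" --pt "0 0 0 -0.9 2.87 0 1" --pt "0 0 0 -0.9 2.87 0 1"

```text
t: 10.05
position: [0.594, 0.0368, 0.0494]
eef_rot: [0.001, -0.147, 0.989, -0.004]
ft_force: [-3.2, -13.7, 23.5]
width: 0.0001
gripper_force: 11.9
```

```bash
python3 - <<'E'
from h import *
st()
im=cv2.resize(cams.capture("side")[200:300,255:355],None,fx=6,fy=6,interpolation=cv2.INTER_CUBIC);cv2.imwrite("pics/s7.png",im)
E
```

```text
t 10.05 pos [593.98  36.78  49.4 ] jig [21.22 11.46] tool-y in jig 89.61380559585102 tilt [ 0.   -0.01] w 9.708536634201072e-05 Fjig [ -7.15 -12.15  23.53]
```

View pics/s7.png

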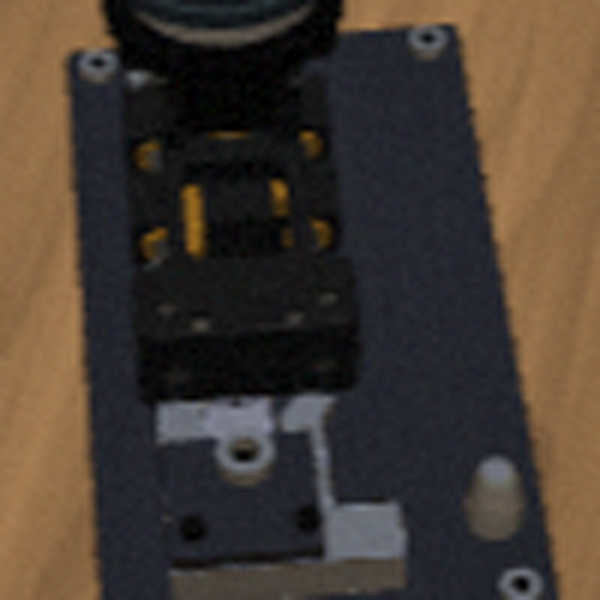

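The blank is entering the nest, with the rail side still snug. That was my tenth picture, so I continue on forces and numbers.

>>> send_rows --pt "0 0 0 -0.9 2.87 0 1" --pt "0 0 0 -0.9 2.87 0 1" --pt "0 0 0 -0.9 2.87 0 1" --pt "0 0 0 -0.9 2.87 0 1" --pt "0 0 0 -0.9 2.87 0 1" --pt "0 0 0 -0.9 2.87 0 1" --pt "0 0 0 -0.9 2.87 0 1" --pt "0 0 0 -0.9 2.87 0 1"

```text
t: 10.9
position: [0.5868, 0.0595, 0.0494]
eef_rot: [0.001, -0.147, 0.989, -0.004]
ft_force: [-2.5, -14.7, 24.6]
width: 0.0002
gripper_force: 12.6
```

>>> send_rows --pt "0 0 0 -0.45 1.43 0 1" --pt "0 0 0 -0.45 1.43 0 1" --pt "0 0 0 -0.45 1.43 0 1" --pt "0 0 0 -0.45 1.43 0 1" --pt "0 0 0 -0.45 1.43 0 1" --pt "0 0 0 -0.3 0.95 0 1" --pt "0 0 0 -0.3 0.95 0 1" --pt "0 0 0 0 0 0 1"

```text
t: 11.7
position: [0.5839, 0.0686, 0.0494]
eef_rot: [0.001, -0.147, 0.989, -0.004]
ft_force: [-3.3, -14.5, 25.1]
width: 0.0007
gripper_force: 12.9
```

```bash
python3 - <<'E'
from h import *
st()
E
```

```text
t 11.7 pos [583.93  68.65  49.4 ] jig [21.11 44.87] tool-y in jig 89.61032206937277 tilt [ 0.   -0.01] w 0.000691073727797508 Fjig [ -7.46 -12.84  25.07]
```

>>> send_rows --pt "0 0 0 -0.15 0.48 0 1" --pt "0 0 0 -0.15 0.48 0 1" --pt "0 0 0 -0.15 0.48 0 1" --pt "0 0 0 -0.15 0.48 0 1" --pt "0 0 0 -0.15 0.48 0 1" --pt "0 0 0 -0.15 0.48 0 1" --pt "0 0 0 -0.15 0.48 0 1" --pt "0 0 0 -0.15 0.48 0 1"

```text
t: 12.5
position: [0.5828, 0.0723, 0.0494]
eef_rot: [0.001, -0.147, 0.989, -0.004]
ft_force: [-4.2, -15.4, 26.0]
width: 0.0004
gripper_force: 13.0
```

```bash
python3 - <<'E'
from h import *
st()
im=cams.capture("top");cv2.imwrite("pics/t8.png",im)
E
```

```text
t 12.5 pos [582.79  72.26  49.39] jig [21.1  48.65] tool-y in jig 89.59873230571063 tilt [ 0.   -0.01] w 0.0004355069041917781 Fjig [ -8.56 -13.5   25.98]
```

>>> send_rows --pt "0 0 0 -0.15 0.48 0 1" --pt "0 0 0 -0.15 0.48 0 1" --pt "0 0 0 -0.15 0.48 0 1" --pt "0 0 0 -0.15 0.48 0 1" --pt "0 0 0 -0.15 0.48 0 1" --pt "0 0 0 -0.15 0.48 0 1" --pt "0 0 0 0 0 0 1" --pt "0 0 0 0 0 0 1"

```text
t: 13.35
position: [0.582, 0.0747, 0.0494]
eef_rot: [0.001, -0.147, 0.989, -0.004]
ft_force: [-2.7, -16.2, 24.8]
width: 0.0001
gripper_force: 12.9
```

```bash
python3 - <<'E'
from h import *
st()
E
```

```text
t 13.35 pos [582.    74.74  49.38] jig [21.08 51.26] tool-y in jig 89.58219320498047 tilt [ 0.   -0.01] w 8.535806850469574e-05 Fjig [ -7.44 -14.66  24.79]
```

The fingers have moved 101 mm and the force is starting to rise. I'll lift off, step back behind the rounded tail, and seat it with a straight push along +y.

>>> send_rows --pt "0 0 0 0 0 4 1" --pt "0 0 0 0 0 10 1" --pt "0 0 0 3 -9.55 4 1" --pt "0 0 0 3 -9.55 0 1" --pt "0 0 0 3 -9.55 0 1" --pt "0 0 0 3 -9.55 0 1" --pt "0 0 0 3 -9.55 0 1" --pt "0 0 0 1.2 -3.8 0 1"

```text
t: 14.15
position: [0.5965, 0.0288, 0.0648]
eef_rot: [-0.0, -0.149, 0.989, -0.0]
ft_force: [0.1, -1.0, -0.3]
width: 0.0002
gripper_force: 0.0
```

```bash
python3 - <<'E'
from h import *
p=st(); print(shift(p,21.2,0,17))
E
```

```text
t 14.15 pos [596.52  28.83  64.8 ] jig [21.27  3.11] tool-y in jig 89.7865267604276 tilt [-0. -0.] w 0.0002059981761410033 Fjig [-0.2  -1.03 -0.31]
[  0.86  -2.99 -22.8 ]
```

>>> send_rows --pt "0 0 0 0.8 -3 -5 1" --pt "0 0 0 0 0 -10 1" --pt "0 0 0 0 0 -5 1" --pt "0 0 0 0 0 -2 1" --pt "0 0 0 -0.9 2.87 0 1" --pt "0 0 0 -0.9 2.87 0 1" --pt "0 0 0 -0.6 1.9 0 1" --pt "0 0 0 0 0 0 1"

```text
t: 14.95
position: [0.5947, 0.0362, 0.0433]
eef_rot: [0.0, -0.15, 0.989, 0.0]
ft_force: [-0.3, 0.0, -0.3]
width: 0.0003
gripper_force: 0.0
```

```bash
python3 - <<'E'
from h import *
p=st()
E
```

```text
t 14.95 pos [594.71  36.23  43.29] jig [21.75 10.71] tool-y in jig 89.94304967880615 tilt [0. 0.] w 0.00032325341252111044 Fjig [-0.24  0.08 -0.27]
```

>>> send_rows --pt "0 0 0 -0.15 0.48 0 1" --pt "0 0 0 -0.15 0.48 0 1" --pt "0 0 0 -0.15 0.48 0 1" --pt "0 0 0 -0.15 0.48 0 1" --pt "0 0 0 -0.15 0.48 0 1" --pt "0 0 0 -0.15 0.48 0 1" --pt "0 0 0 0 0 0 1" --pt "0 0 0 0 0 0 1"

```text
t: 15.75
position: [0.5937, 0.0383, 0.043]
eef_rot: [-0.0, -0.15, 0.989, -0.0]
ft_force: [0.2, 0.1, -0.9]
width: 0.0004
gripper_force: 0.0
```

```bash
python3 - <<'E'
from h import *
p=st()
E
```

```text
t 15.75 pos [593.71  38.28  43.  ] jig [21.41 12.97] tool-y in jig 89.88998620346939 tilt [-0. -0.] w 0.00039980846662154943 Fjig [ 0.27  0.04 -0.88]
```

>>> send_rows --pt "0 0 0 -0.15 0.48 0 1" --pt "0 0 0 -0.15 0.48 0 1" --pt "0 0 0 -0.15 0.48 0 1" --pt "0 0 0 -0.15 0.48 0 1" --pt "0 0 0 0 0 0 1" --pt "0 0 0 0 0 0 1" --pt "0 0 0 0 0 0 1" --pt "0 0 0 0 0 0 1"

```text
t: 16.55
position: [0.5931, 0.0402, 0.043]
eef_rot: [-0.0, -0.15, 0.989, -0.0]
ft_force: [0.3, -0.5, 0.5]
width: 0.0001
gripper_force: 0.0
```

```bash
python3 - <<'E'
from h import *
p=st()
E
```

```text
t 16.55 pos [593.13  40.17  43.01] jig [21.42 14.95] tool-y in jig 89.89002992465973 tilt [-0. -0.] w 0.00014961664980989175 Fjig [ 0.13 -0.55  0.47]
```

>>> send_rows --pt "0 0 0 -0.15 0.48 0 1" --pt "0 0 0 -0.15 0.48 0 1" --pt "0 0 0 -0.15 0.48 0 1" --pt "0 0 0 -0.15 0.48 0 1" --pt "0 0 0 0 0 0 1" --pt "0 0 0 0 0 0 1" --pt "0 0 0 0 0 0 1" --pt "0 0 0 0 0 0 1"

```text
t: 17.35
position: [0.5926, 0.0421, 0.043]
eef_rot: [0.0, -0.15, 0.989, -0.0]
ft_force: [0.1, -0.3, 0.2]
width: 0.0008
gripper_force: 0.1
```

```bash
python3 - <<'E'
from h import *
p=st()
E
```

```text
t 17.35 pos [592.56  42.12  43.02] jig [21.45 16.97] tool-y in jig 89.8887836320084 tilt [ 0. -0.] w 0.000810023558029628 Fjig [-0.05 -0.34  0.21]
```

>>> send_rows --pt "0 0 0 -0.15 0.48 0 1" --pt "0 0 0 -0.15 0.48 0 1" --pt "0 0 0 -0.15 0.48 0 1" --pt "0 0 0 -0.15 0.48 0 1" --pt "0 0 0 0 0 0 1" --pt "0 0 0 0 0 0 1" --pt "0 0 0 0 0 0 1" --pt "0 0 0 0 0 0 1"

```text
t: 18.15
position: [0.5923, 0.0427, 0.0431]
eef_rot: [0.0, -0.149, 0.989, -0.001]
ft_force: [2.3, -4.7, -1.0]
width: 0.0005
gripper_force: 2.6
```

```bash
python3 - <<'E'
from h import *
p=st()
E
```

```text
t 18.15 pos [592.34  42.7   43.12] jig [21.42 17.59] tool-y in jig 89.83250401142998 tilt [ 0. -0.] w 0.0004934947566133867 Fjig [ 0.76 -5.19 -0.97]
```

It has reached a hard stop with about 5 N. I'll press a little more, then withdraw straight back and up, and check numerically.

>>> send_rows --pt "0 0 0 -0.15 0.48 0 1" --pt "0 0 0 -0.15 0.48 0 1" --pt "0 0 0 0 0 0 1" --pt "0 0 0 0 0 0 1" --pt "0 0 0 0 0 0 1" --pt "0 0 0 0 0 0 1" --pt "0 0 0 0 0 0 1" --pt "0 0 0 0 0 0 1"

```text
t: 18.95
position: [0.5923, 0.0428, 0.0432]
eef_rot: [0.0, -0.149, 0.989, -0.001]
ft_force: [2.6, -6.7, -0.6]
width: 0.0004
gripper_force: 3.4
```

>>> send_rows --pt "0 0 0 0.6 -1.9 0 1" --pt "0 0 0 1.5 -4.8 0 1" --pt "0 0 0 1.5 -4.8 0 1" --pt "0 0 0 0 0 20 1" --pt "0 0 0 0 0 40 1" --pt "0 0 0 0 -30 30 1" --pt "0 0 0 0 -45 0 1" --pt "0 0 0 0 -45 0 1"

```text
t: 19.75
position: [0.5961, -0.0867, 0.1345]
eef_rot: [0.001, -0.151, 0.989, 0.0]
ft_force: [1.5, -0.1, 0.1]
width: 0.0003
gripper_force: 0.0
```

>>> send_rows --pt "0 0 0 0 -45 0 1" --pt "0 0 0 0 -45 0 1" --pt "0 0 0 0 -45 0 1" --pt "0 0 0 0 -45 0 1" --pt "0 0 0 0 -45 0 1" --pt "0 0 0 0 0 0 1" --pt "0 0 0 0 0 0 1" --pt "0 0 0 0 0 0 1"

```text
t: 20.55
position: [0.5957, -0.3093, 0.1327]
eef_rot: [0.0, -0.151, 0.989, 0.001]
ft_force: [0.3, 0.8, 0.4]
width: 0.0003
gripper_force: 0.0
```

```bash
python3 - <<'E'
from h import *
st()
J=[*j[:2],0,j[3]]
b0={"top":[-.4,.8],"side":[1,1.4]}
for n,f in(("top","top0.png"),("side","side0.png")):
    im=cams.capture(n); cv2.imwrite(f"pics/{n}_end.png",im); a=cv2.imread("pics/"+f)
    # rectified view of the plane z=24 in jig frame, 8 px/mm; rows=jig y 10..80, cols=jig x 0..60
    L=np.array([(0,10,24),(60,10,24),(60,80,24),(0,80,24)],float)
    H=cv2.getPerspectiveTransform(np.float32([[0,0],[480,0],[480,560],[0,560]]),proj(n,world(J,L)).astype(np.float32))
    w=cv2.warpPerspective(im,H,(480,560),flags=cv2.WARP_INVERSE_MAP|cv2.INTER_CUBIC); cv2.imwrite(f"pics/{n}_rect.png",w)
    g=cv2.cvtColor(w,cv2.COLOR_BGR2GRAY)
    print(n,"rows y=10..80 step4, cols x=0..58 step 2"); print(g[0:560:32,0:480:16])
E
```

```text
t 20.55 pos [ 595.69 -309.34  132.69] jig [ -80.25 -319.46] tool-y in jig 89.99908323792575 tilt [-0.  0.] w 0.0002575229229707631 Fjig [0.49 0.71 0.39]
top rows y=10..80 step4, cols x=0..58 step 2
[[ 71  71  70  70  72  71  68  69  71  69  68  72  68  67  68  69  65  90
  146 177 172 169 171 170 172 172 141  80  70  68]
 [ 72  70  67  70  66  66  71  70  69  69  72  71  68  67  70  69  68  83
  132 168 176 170 170 168 172 173 130  77  65  70]
 [ 70  68  67  71  69  67  69  72  71  70  70  72  69  67  68  71  65  79
  136 177 172 170 170 173 173 168 129  78  72  70]
 [ 71  70  69  68  68  70  71  70  70  68  69  69  67  70  71  68  67  84
  147 177 174 170 170 171 173 173 140  83  65  71]
 [ 71  73  74  68  70  71  69  67  65  67  69  69  69  70  68  67  63  80
  132 170 170 174 174 173 176 171 130  78  64  68]
 [ 68  71  65  70  71  72  70  65  67  93 118 136 158 166 156 134  95  87
  141 176 162 142 127 141 161 168 132  80  71  68]
 [ 69  71  68  66  69  66  67  78 122 173 197 195 189 190 195 195 185 151
  162 168 134  91  65  79 132 170 138  79  66  66]
 [100 111  86  68  71  71  
[... 2945 characters left out ...]
118 117 122 125 129 121
  105 106 106 105 108 110 111  75  29  37  34  36]
 [ 84  84  97  95  72  53  87 114 116 116 111 112 114 113 114 114 102  89
   95  86  87  88  84  80  89  75  34  39  31  32]
 [ 48  30  32  34  33  36  70 101 103  76  61  66  65  82 102  84  40  34
   37  37  37  38  38  36  39  36  35  37  37  34]
 [ 41  34  33  32  36  35  79 106  88  45  25  18  26  59  98  98  57  37
   35  33  33  32  34  35  32  28  36  35  37  36]
 [ 41  33  35  34  34  33  55  91  99  87  62  52  72  99 106  78  42  35
   34  37  37  35  36  36  32  27  33  38  35  35]
 [ 46  31  34  37  35  33  38  51  70  88  93  93  91  80  66  48  38  34
   33  33  34  37  37  32  29  30  35  34  35  37]]
```

In the rectified views the blank's long side runs along the rail with no gap over its full length. Its hole is at jig y ≈ 40.8 once the camera bias is removed (41 when home), and the tail is at about 30. It stopped hard under the push, and the hand is clear, so I'm handing in.

```bash
python3 -c "
from station import arm
print(arm.close_job())"
```

```text
the job is handed in; nothing more can be done
None
```

The blank is flat against the rail and home against the end stop, to within what the cameras can measure, the hand is clear, and the job was handed in at about 21 s.

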